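Set out offcuts for waxing in order of size

ROBOT

A 6-joint arm with a two-finger parallel gripper is mounted at the origin on a cart in front of the work surface, level with it; the furniture and walls round the work are solid. World frame = base frame: x ahead of the robot, y to its left, z up, the work surface at z = 0. Lengths are in m, angles in degrees, forces in N, time in s.
With the tool pointing down it reaches from about 0.375 to 0.9 m from the base axis. Payload 3.1 kg.
Tool frame: the origin (TCP) lies on the centre line of the jaws, within the pads' length; the fingertips stand 25 mm ahead of it and the grasp point (between the pads) lies 6 mm ahead of it; z points along the fingers, y is the line along which they close (so a half turn about z gives the same grasp; the last joint's range is limited). The gripper opens to 87 mm and grips with 3 to 60 N. Pads are 19 mm wide; open, the fingers measure 117 mm over their backs; the gripper's body (75 mm by 190 mm) begins 51 mm behind the grasp point.
Start: joints at [-76.805, 30.224, 82.088, -0, 67.689, -10.227], TCP at [0.248, -0.573, 0.248] pointing down, gripper open.
Joint ranges: [-176.69, 176.69], [-43.24, 126.21], [12.49, 139.97], [-82, 262], [0, 151.66], [-163.58, 163.58]. Speed limits (degrees/s): [159.86, 159.86, 180, 180, 180, 180].

INTERFACE

Orientations are given as a 3x3 rotation matrix whose columns are the frame's x, y, z axes.
In Python, from rig import read_state, capture, camera_params, hand_in gives the robot as it stands.
- The arm moves only by the tool apply_moves, never from a script. Its argument "rows" is a list of rows, each an object of numbers: "x", "y", "z": the shift along the tool's x, y, z in mm; "rx", "ry", "rz": the turn, a rotation vector about the tool's x, y, z in units of 6 degrees (1.0 is 6 degrees); "claw": the closure in counts, from 0 (fully open) to 255 (shut). A call has 1 to 10 rows; each row is the pose to reach, as a shift and turn from the pose commanded when the call began, along the tool's axes at that moment; what a row does not reach only later rows make up. A row lasts 1/8 s, in which the tool goes at most 62.5 mm and 10.7 degrees, less where a joint would pass 70% of its speed; a pose out of reach is approached as far as the arm can. A call with a gripper value outside its range is refused whole. The fingers move at their own pace and stop on an object; the grip force is fixed at half the most. Time passes only in rows, so rows that repeat a pose let the fingers close. It gives the time, the measured TCP pose, the force, the opening and the grip force at its end, in the units of the state.
- read_state(): the state, without advancing time (a new reading comes with each control period).
- capture(name): name is "side" or "top" or "wrist"; returns (picture, depth): 480x640x3 uint8, red, green, blue; 480x640 float32, m along the optical axis (not along the pixel's ray), 0 where there is no reading.
- camera_params(name): a dict with "fx", "fy", "cx", "cy" (pixels), "xyz" and "orientation" of the camera in the world. Camera axes: x right, y up, looking along -z (the intrinsics and any distortion apply to the point x, -y, -z); pixel columns grow to the right and rows downward; lengths in m; the calibration is good to about 2 mm. A picture is of the moment at which its call begins: read the wrist's pose just before it. camera_params takes no time and is no camera call; for the wrist camera it gives the pose at the moment of the call.
- hand_in(): hands the job in; it is judged then, once.
The state is a dict: "time_s": time; "joint_positions": joint angles; "qvel": joint speeds; "tau": joint torques, N m; "position": TCP position; "tcp_rot": TCP orientation; "force": force on the tool from outside, world axes, zero at the start; "moment": the same for the moment, N m; "opening": opening from 0.0 (shut) to 1.0 (fully open); "grasp_force": force on a finger pad.
Only numpy, scipy, OpenCV 4.12 (cv2) and the standard library are available. Lean on these libraries where they do the work, as an engineer would, in place of code of your own. Each camera call takes 0.05 s, during which the arm holds its last target. There are 200 camera calls.

TASK

Set the four wooden offcuts out for waxing, one on each of the four cork-topped stands, in order of thickness: the thinnest (and smallest) on the stand next to the red-and-white wax tin, the thickest (and biggest) on the stand farthest from it. Each is to lie flat and centred on its stand, square to it, with its length pointing across the row (away from the robot). Leave the wax tin where it is.

Things in the scene. Friction and masses are not known exactly. Their poses are not given: they have to be found in the camera images.
- narrow_offcut_center (a point): very dark, slim wood offcut, 60 mm long, 25 mm wide, 14 mm thick, lying loose on the bench on its broad face; the point is its centre, 7 mm above its underside; z up, y along its 60 mm length, x across its 25 mm width
- walnut_offcut_center (a point): dark brown wood offcut, 62 mm long, 32 mm wide, 20 mm thick, lying loose on the bench on its broad face; the point is its centre, 10 mm above its underside; z up, y along its 62 mm length, x across its 32 mm width
- square_offcut_center (a point): light wood offcut, square seen from above, 50 mm long, 50 mm wide, 25 mm thick, lying loose on the bench on its broad face; the point is its centre, 12.5 mm above its underside; z up, y along its 50 mm length, x across its 50 mm width
- long_offcut_center (a point): light wood offcut, the longest (not to be confused with the brown cork sanding block of similar size, a bystander), 85 mm long, 40 mm wide, 30 mm thick, lying loose on the bench on its broad face; the point is its centre, 15 mm above its underside; z up, y along its 85 mm length, x across its 40 mm width
- stand_a_top (a point): fixed cork-topped wooden finishing stand, 64 x 64 mm and 17 mm high, cork pad 56 x 56 mm, leftmost of the row of four as the robot sees it; the point is the middle of its flat top, 17 mm above the bench; x across the row (away from the robot), y along the row to the robot's left, z up; stands in the row are about 85 mm apart, the row may be skewed a few degrees and each stand a little too
- stand_b_top (a point): fixed cork-topped wooden finishing stand, 64 x 64 mm and 17 mm high, cork pad 56 x 56 mm, second from the left; the point is the middle of its flat top, 17 mm above the bench; x across the row (away from the robot), y along the row to the robot's left, z up; stands in the row are about 85 mm apart, the row may be skewed a few degrees and each stand a little too
- stand_c_top (a point): fixed cork-topped wooden finishing stand, 64 x 64 mm and 17 mm high, cork pad 56 x 56 mm, third from the left; the point is the middle of its flat top, 17 mm above the bench; x across the row (away from the robot), y along the row to the robot's left, z up; stands in the row are about 85 mm apart, the row may be skewed a few degrees and each stand a little too
- stand_d_top (a point): fixed cork-topped wooden finishing stand, 64 x 64 mm and 17 mm high, cork pad 56 x 56 mm, rightmost of the row; the point is the middle of its flat top, 17 mm above the bench; x across the row (away from the robot), y along the row to the robot's left, z up; stands in the row are about 85 mm apart, the row may be skewed a few degrees and each stand a little too
- wax_tin: round red-and-white wax tin, 69 mm across, 25 mm high, standing loose on the bench just beyond one end of the row of stands (left or right, about 0.11 m from the end stand; a roll of masking tape lies beyond the other end); origin in the middle of its underside, z up
There are look-alikes about, which are no part of the job. Leave any blue or orange look-alike of the part that bears narrow_offcut_center alone.

How it is judged:
By the outcome, as a careful person would: the job done as asked, in the order asked, and still so for the second after the job is handed in, with the robot touching nothing.
It also fails if it takes over 144 s, if anything falls off the work surface, if the arm or the gripper's body presses on something with over 40 N, if the wrist force passes 120 N, or if a joint passes its speed limit or range.

## Working session

There is one attempt and no reset: what is moved stays moved. The work goes in short steps, Python scripts to look and compute and a tool call to move; the robot and the scene stay as the last step left them, time stands still between calls to the robot, and variables do not carry over. Pictures are saved under pics/ and viewed, at most 14 in all, crops included, and the job is handed in when it is done.

Besides the shell and the picture viewer there is one more tool, called after "Call:" as a command line: name --argument value ..., lists and objects as JSON in quotes. apply_moves: Moves the arm, as the interface text tells. Its arguments: {"type":"object","properties":{"rows":{"type":"array"}},"required":["rows"]}

```bash
mkdir -p pics; ls; python3 - <<'E'
from rig import *
import cv2
for n in ("top","side"):
    p,d=capture(n); cv2.imwrite(f"pics/{n}0.png",p[:,:,::-1]); c=camera_params(n); print(n,c)
E
```

```text
pics
top {'fx': 463.63968703334973, 'fy': 463.63968703334973, 'cx': 319.5778004786365, 'cy': 236.12098850391405, 'xyz': array([ 0.42257042, -0.02709969,  1.13243056]), 'orientation': array([[-1.38711598e-05,  9.85839533e-01, -1.67691429e-01],
       [-9.99803112e-01,  3.31379740e-03,  1.95641537e-02],
       [ 1.98428116e-02,  1.67658684e-01,  9.85645387e-01]])}
side {'fx': 519.0124533412016, 'fy': 519.0124533412016, 'cx': 332.9201257161424, 'cy': 238.4690968924327, 'xyz': array([0.36206307, 1.06859274, 0.5053511 ]), 'orientation': array([[-0.97827608,  0.07324665, -0.19393514],
       [-0.20722242, -0.37212234,  0.90475623],
       [-0.00589724,  0.92528909,  0.37921673]])}
```

View pics/top0.png

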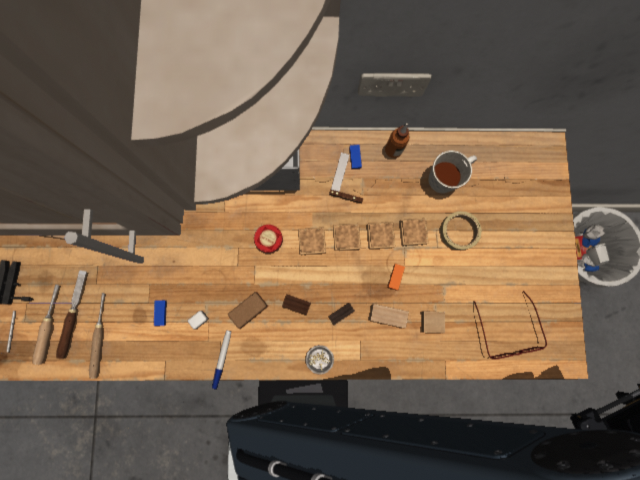

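View pics/side0.png

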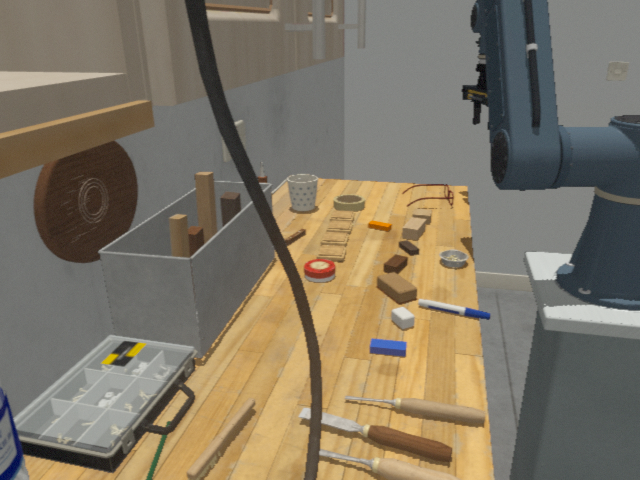

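Top view: tin (268,238) is at the left end and the tape (461,231) at the right, so narrow→A, walnut→B, square→C, long→D. 

Candidates:
- **Dark:** (296,305) is brown and wider, so walnut. (342,314) is slim and very dark, so narrow.
- **Light:** (389,315) is long, (432,322) is square.
- **Bystanders:** cork block (248,310), blue (160,313) and (355,157), orange (397,277), and white eraser (198,320).

Next is an enlarged crop and a height map.

```bash
cat > h.py <<'E'
import numpy as np, cv2
from rig import *
def cloud(name):
    c=camera_params(name); p,d=capture(name)
    v,u=np.mgrid[0:480,0:640]
    P=np.stack([(u-c['cx'])/c['fx']*d,-(v-c['cy'])/c['fy']*d,-d],-1)@np.array(c['orientation']).T+c['xyz']
    P[d==0]=np.nan
    return p,P
def rects(p,P,zmin,zmax,lo,hi,amin=60):
    """connected regions in a height band: rectangle fit in world xy (m)"""
    m=((P[...,2]>zmin)&(P[...,2]<zmax)&(P[...,0]>lo[0])&(P[...,0]<hi[0])&(P[...,1]>lo[1])&(P[...,1]<hi[1])).astype(np.uint8)
    n,L,s,c=cv2.connectedComponentsWithStats(m,connectivity=4)
    for i in range(1,n):
        if s[i,4]<amin: continue
        q=P[L==i]; (x,y),(w,h),a=cv2.minAreaRect((q[:,:2]*1000).astype(np.float32))
        if w>h: w,h,a=h,w,a+90
        # direction of the long side (h): angle a+90 from world x
        print(f"px({c[i][0]:.0f},{c[i][1]:.0f}) xy({x:.1f},{y:.1f}) med({np.median(q[:,0])*1e3:.1f},{np.median(q[:,1])*1e3:.1f}) long{h:.1f} short{w:.1f} ang{(a+90+90)%180-90:.1f} z{np.median(q[:,2])*1e3:.1f} rgb{p[L==i].mean(0).astype(int)}")
E
python3 - <<'E'
from h import *
p,P=cloud("top")
z=P[...,2]
print("bench z",np.nanmedian(z[270:300,300:380]), "noise",np.nanstd(z[285:295,330:370]))
rects(p,P,0.008,0.06,(0.2,-.4),(0.7,.35))
crop=p[205:345,240:462]; cv2.imwrite("pics/crop0.png",cv2.resize(crop,None,fx=3.6,fy=3.6,interpolation=cv2.INTER_CUBIC)[:,:,::-1])
E
```

```text
bench z -0.00013283183743006965 noise 0.002107707677739683
px(450,232) xy(626.2,-373.9) med(619.5,-365.2) long92.8 short51.3 ang-0.1 z24.0 rgb[143 121  85]
px(414,232) xy(625.5,-282.1) med(623.7,-280.6) long65.0 short64.3 ang-86.5 z16.5 rgb[164 121  81]
px(381,235) xy(616.3,-200.2) med(615.4,-199.2) long64.5 short64.3 ang-86.7 z16.5 rgb[166 122  82]
px(346,237) xy(611.8,-115.3) med(610.3,-113.9) long64.1 short63.9 ang3.4 z16.7 rgb[166 123  82]
px(268,239) xy(604.7,75.6) med(603.8,75.6) long67.3 short67.1 ang2.3 z25.2 rgb[171  85  67]
px(312,241) xy(601.9,-29.6) med(600.3,-29.6) long64.4 short63.8 ang4.2 z16.7 rgb[168 124  83]
px(396,277) xy(513.7,-234.7) med(513.2,-234.2) long59.8 short25.7 ang-17.0 z14.3 rgb[211 108  52]
px(247,310) xy(433.9,122.6) med(434.1,121.6) long85.0 short45.2 ang-50.6 z26.4 rgb[126  91  62]
px(296,305) xy(446.9,7.0) med(446.0,6.8) long62.0 short31.9 ang70.6 z20.6 rgb[69 43 29]
px(159,313) xy(426.9,329.6) med(427.2,329.7) long58.3 short25.8 ang3.4 z14.6 rgb[ 42  69 146]
px(341,314) xy(425.6,-100.8) med(424.9,-100.4) long59.7 short24.3 ang-56.8 z14.4 rgb[62 47 37]
px(389,316) xy(420.5,-212.4) med(420.2,-211.0) long85.5 short40.2 ang77.7 z30.5 rgb[177 141 106]
px(197,320) xy(411.3,238.8) med(411.0,237.3) long40.2 short28.1 ang-50.7 z24.0 rgb[198 187 175]
px(433,322) xy(406.3,-318.4) med(406.2,-316.8) long50.7 short49.6 ang87.4 z25.3 rgb[167 131  94]
px(221,360) xy(320.0,181.2) med(319.2,180.5) long135.1 short16.1 ang-12.4 z14.7 rgb[131 128 136]
px(320,360) xy(319.9,-48.7) med(316.7,-50.3) long63.5 short62.3 ang-46.3 z17.4 rgb[124 113 101]
px(317,357) xy(324.1,-43.5) med(325.3,-43.3) long38.5 short16.4 ang-56.5 z11.8 rgb[170 152 120]
```

View pics/crop0.png

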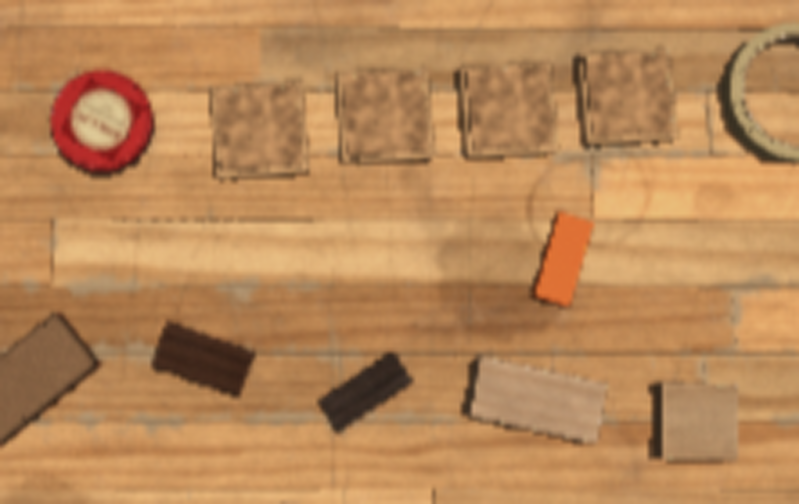

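The crop confirms it: narrow is the slim near-black one (366,392 in the crop) and walnut the wider brown one (203,358). Long is at (537,399) and square at (698,422). Fitted sizes and heights all match the given ones. Next I check for obstacles and build a move helper.

```bash
cat >> h.py <<'E'
def go(x,y,z,yaw=None):
    """print tool-frame shift (mm) and rz units to put the TCP at x,y,z (mm), tool y at angle yaw (deg, mod 180)"""
    s=read_state(); R=np.array(s['tcp_rot']); d=R.T@(np.array([x,y,z])-1000*np.array(s['position']))
    cur=np.degrees(np.arctan2(R[1,1],R[0,1])); 
    t=0 if yaw is None else ((yaw-cur+90)%180-90)
    tilt=np.degrees(np.cross(R[:,2],[0,0,-1]))@R
    print("pos",np.round(1000*np.array(s['position']),1),"yawy %.1f"%cur,"j6 %.0f"%s['joint_positions'][5],"tilt",np.round(tilt,2),"| shift",np.round(d,1),"rz %.3f (other way %.2f)"%(-t/6,-(t-np.sign(t)*180)/6),"t %.1f op %.3f"%(s['time_s'],s['opening']))
E
python3 - <<'E'
from h import *
p,P=cloud("top")
m=(P[...,2]>.05)&(P[...,0]>.3)&(P[...,0]<.8)&(P[...,1]<.4)
for lo,hi in((.05,.12),(.12,.3),(.3,.6),(.6,1)):
    k=m&(P[...,2]>=lo)&(P[...,2]<hi); q=P[k]
    n,L,s,c=cv2.connectedComponentsWithStats(k.astype(np.uint8))
    for i in range(1,n):
        if s[i,4]>40: q=P[L==i]; print(lo,c[i].round(),q.min(0).round(2),q.max(0).round(2))
s=read_state(); print(np.round(s['tcp_rot'],3))
go(425.6,-100.8,150,-56.8+90)
E
```

```text
0.05 [454. 169.] [ 0.71 -0.43  0.05] [ 0.8  -0.31  0.1 ]
0.05 [282. 181.] [0.73 0.   0.05] [0.74 0.09 0.12]
0.12 [289. 170.] [ 0.73 -0.    0.12] [0.77 0.06 0.18]
0.3 [226. 159.] [ 0.49 -0.06  0.45] [0.8  0.29 0.6 ]
0.3 [ 42. 225.] [0.54 0.24 0.46] [0.54 0.4  0.6 ]
0.3 [406. 419.] [ 0.3  -0.17  0.51] [ 0.31 -0.11  0.6 ]
0.6 [127.  92.] [ 0.49 -0.05  0.6 ] [0.75 0.33 0.9 ]
0.6 [525. 450.] [ 0.3  -0.27  0.6 ] [ 0.34 -0.11  0.83]
[[ 0.918  0.397 -0.   ]
 [ 0.397 -0.918  0.001]
 [ 0.    -0.001 -1.   ]]
pos [ 248.3 -573.1  246.9] yawy -66.6 j6 -10 tilt [-0.08 -0.01  0.  ] | shift [ 350.4 -362.8   97.5] rz 13.370 (other way -16.63) t 0.2 op 0.998
```

```bash
python3 - <<'E'
from h import *
for n in("side","top"):
    p,P=cloud(n)
    for y0 in np.arange(-.12,.36,.06):
        k=(P[...,2]>.25)&(P[...,0]>.38)&(P[...,0]<.85)&(P[...,1]>=y0)&(P[...,1]<y0+.06)
        q=P[k]
        if len(q)>15: print(n,"y%.2f"%y0,len(q),[(round(x,2),np.round(q[(q[:,0]>=x)&(q[:,0]<x+.06),2].min(),2)) for x in np.arange(.38,.84,.06) if ((q[:,0]>=x)&(q[:,0]<x+.06)).sum()>3])
go(420.5,-212.4,120,-12.3)
E
```

```text
side y0.12 79 [(np.float64(0.5), np.float64(0.46))]
side y0.18 979 [(np.float64(0.44), np.float64(0.47)), (np.float64(0.5), np.float64(0.46))]
side y0.24 471 [(np.float64(0.5), np.float64(0.46))]
side y0.30 114 [(np.float64(0.5), np.float64(0.46))]
top y-0.12 123 [(np.float64(0.74), np.float64(0.46)), (np.float64(0.8), np.float64(0.46))]
top y-0.06 5111 [(np.float64(0.62), np.float64(0.46)), (np.float64(0.68), np.float64(0.46)), (np.float64(0.74), np.float64(0.46)), (np.float64(0.8), np.float64(0.47))]
top y0.00 10005 [(np.float64(0.56), np.float64(0.45)), (np.float64(0.62), np.float64(0.45)), (np.float64(0.68), np.float64(0.47)), (np.float64(0.74), np.float64(0.47))]
top y0.06 11841 [(np.float64(0.56), np.float64(0.46)), (np.float64(0.62), np.float64(0.47)), (np.float64(0.68), np.float64(0.47))]
top y0.12 33666 [(np.float64(0.5), np.float64(0.46)), (np.float64(0.56), np.float64(0.45)), (np.float64(0.62), np.float64(0.47)), (np.float64(0.68), np.float64(0.47))]
top y0.18 5041 [(np.float64(0.44), np.float64(0.47)), (np.float64(0.5), np.float64(0.46))]
top y0.24 2560 [(np.float64(0.5), np.float64(0.46))]
top y0.30 946 [(np.float64(0.5), np.float64(0.46))]
pos [ 248.4 -573.3  247.2] yawy -66.6 j6 -10 tilt [-0.04 -0.01  0.  ] | shift [ 301.3 -262.6  127.4] rz -9.046 (other way 20.95) t 0.3 op 1.005
```

Call:
apply_moves --rows '[{"x": 301.3,"y": -262.6,"z": 127.4,"rz": -9.046},{"x": 301.3,"y": -262.6,"z": 127.4,"rz": -9.046},{"x": 301.3,"y": -262.6,"z": 127.4,"rz": -9.046},{"x": 301.3,"y": -262.6,"z": 127.4,"rz": -9.046},{"x": 301.3,"y": -262.6,"z": 127.4,"rz": -9.046},{"x": 301.3,"y": -262.6,"z": 127.4,"rz": -9.046},{"x": 301.3,"y": -262.6,"z": 127.4,"rz": -9.046},{"x": 301.3,"y": -262.6,"z": 127.4,"rz": -9.046},{"x": 301.3,"y": -262.6,"z": 127.4,"rz": -9.046},{"x": 301.3,"y": -262.6,"z": 127.4,"rz": -9.046}]'

```text
validation failed for argument at $.ro...
```

```bash
python3 - <<'E'
from h import *
go(420.5,-212.4,29,-12.3)
p,P=cloud("wrist"); cv2.imwrite("pics/w0.png",p[:,:,::-1])
rects(p,P,0.008,0.06,(0.3,-.4),(0.7,.35),400)
go(420.5,-212.4,29,-12.3); print(read_state()['joint_positions'])
E
```

```text
pos [ 248.4 -573.3  247.2] yawy -66.6 j6 -10 tilt [-0.04 -0.01  0.  ] | shift [ 301.3 -262.6  218.4] rz -9.046 (other way 20.95) t 0.3 op 1.005
pos [ 248.4 -573.3  247.3] yawy -66.6 j6 -10 tilt [-0.03 -0.01 -0.  ] | shift [ 301.3 -262.7  218.5] rz -9.046 (other way 20.95) t 0.3 op 0.996
[-7.68035129e+01  3.02387463e+01  8.21024195e+01  7.52654526e-04
  6.76886021e+01 -1.02250569e+01]
```

View pics/w0.png

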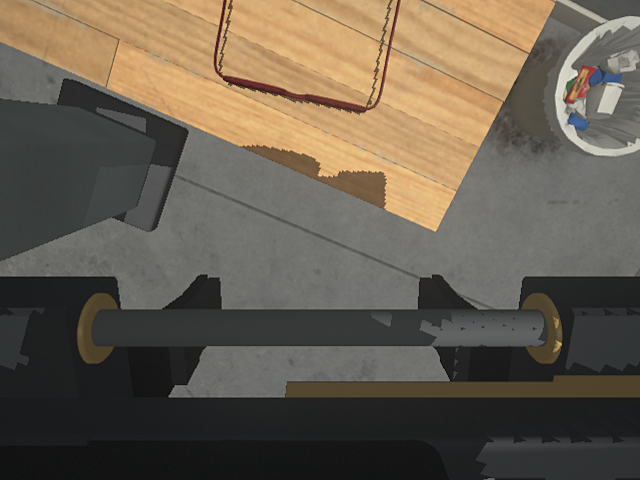

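The move was refused, so the arm hasn't moved; the wrist view only shows the glasses. I'll retry with every key given and round numbers.

Call:
apply_moves --rows '[{"x": 301,"y": -263,"z": 127,"rx": 0,"ry": 0,"rz": -9,"claw": 0}]'

```text
time_s: 0.48
position: [0.2736, -0.5244, 0.2299]
tcp_rot: [[0.827, 0.562, 0.002], [0.562, -0.827, -0.009], [-0.003, 0.008, -1.0]]
force: [0.6, 0.4, -0.5]
opening: 0.997
grasp_force: 0.0
```

```bash
python3 -c "
from h import *
go(420.5,-212.4,120,-12.3)"
```

```text
pos [ 273.6 -524.4  229.9] yawy -55.8 j6 -17 tilt [0.47 0.17 0.  ] | shift [ 297.2 -176.3  107.5] rz -7.249 (other way 22.75) t 0.5 op 0.997
```

Call:
apply_moves --rows '[{"x": 297,"y": -176,"z": 107.5,"rx": 0,"ry": 0,"rz": -7.25,"claw": 0},{"x": 297,"y": -176,"z": 107.5,"rx": 0,"ry": 0,"rz": -7.25,"claw": 0},{"x": 297,"y": -176,"z": 107.5,"rx": 0,"ry": 0,"rz": -7.25,"claw": 0},{"x": 297,"y": -176,"z": 107.5,"rx": 0,"ry": 0,"rz": -7.25,"claw": 0},{"x": 297,"y": -176,"z": 107.5,"rx": 0,"ry": 0,"rz": -7.25,"claw": 0},{"x": 297,"y": -176,"z": 107.5,"rx": 0,"ry": 0,"rz": -7.25,"claw": 0},{"x": 297,"y": -176,"z": 107.5,"rx": 0,"ry": 0,"rz": -7.25,"claw": 0},{"x": 297,"y": -176,"z": 107.5,"rx": 0,"ry": 0,"rz": -7.25,"claw": 0}]'

```text
time_s: 1.48
position: [0.4215, -0.2079, 0.1214]
tcp_rot: [[0.213, 0.977, 0.001], [0.977, -0.213, -0.001], [-0.001, 0.001, -1.0]]
force: [0.2, -1.2, -0.1]
opening: 1.002
grasp_force: 0.0
```

```bash
python3 - <<'E'
from h import *
p,P=cloud("wrist"); cv2.imwrite("pics/w1.png",p[:,:,::-1])
rects(p,P,0.008,0.06,(0.3,-.4),(0.7,.35),400)
go(420.5,-212.4,29,-12.3); print(np.round(read_state()['joint_positions'],1))
E
```

```text
px(103,54) xy(328.8,-67.9) med(325.3,-75.1) long58.4 short26.3 ang25.8 z18.0 rgb[91 90 85]
px(595,43) xy(601.6,-122.6) med(597.1,-124.8) long54.3 short46.4 ang-86.8 z16.0 rgb[182 147 106]
px(97,20) xy(329.3,-52.9) med(327.0,-53.4) long25.3 short16.7 ang0.9 z11.2 rgb[111 102  80]
px(287,71) xy(425.2,-102.4) med(425.0,-101.9) long60.4 short25.0 ang-56.6 z13.4 rgb[82 69 59]
px(605,172) xy(605.3,-202.5) med(600.5,-198.7) long64.0 short45.5 ang-86.5 z15.9 rgb[186 150 109]
px(319,248) xy(421.1,-208.3) med(421.8,-204.7) long73.5 short40.1 ang77.6 z29.3 rgb[119 102  82]
px(466,256) xy(513.1,-236.5) med(512.4,-235.4) long60.4 short25.5 ang-18.1 z13.2 rgb[196 118  65]
px(615,262) xy(607.5,-259.5) med(606.8,-259.0) long33.8 short20.5 ang-8.0 z14.4 rgb[169 138 100]
px(330,372) xy(407.2,-296.0) med(410.8,-296.3) long50.3 short8.4 ang-9.8 z18.7 rgb[111  93  72]
pos [ 421.5 -208.6  121.5] yawy -12.4 j6 -28 tilt [0.09 0.06 0.  ] | shift [-3.9 -0.3 92.5] rz -0.011 (other way 29.99) t 1.5 op 1.003
[-40.   30.8 110.6  -0.   38.5 -27.6]
```

View pics/w1.png

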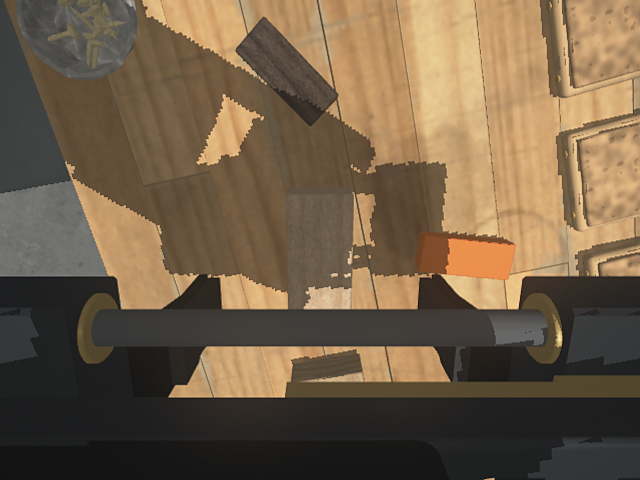

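Wrist view: the long offcut lies midway between the fingers at (319,248), and the orange block (466,256) is close to the right finger. I'll narrow the gripper before descending.

Call:
apply_moves --rows '[{"x": -4,"y": 0,"z": 40,"rx": 0,"ry": 0,"rz": 0,"claw": 80},{"x": -4,"y": 0,"z": 40,"rx": 0,"ry": 0,"rz": 0,"claw": 80},{"x": -4,"y": 0,"z": 80,"rx": 0,"ry": 0,"rz": 0,"claw": 80},{"x": -4,"y": 0,"z": 92.5,"rx": 0,"ry": 0,"rz": 0,"claw": 80},{"x": -4,"y": 0,"z": 92.5,"rx": 0,"ry": 0,"rz": 0,"claw": 80},{"x": -4,"y": 0,"z": 92.5,"rx": 0,"ry": 0,"rz": 0,"claw": 160},{"x": -4,"y": 0,"z": 92.5,"rx": 0,"ry": 0,"rz": 0,"claw": 160},{"x": -4,"y": 0,"z": 92.5,"rx": 0,"ry": 0,"rz": 0,"claw": 160},{"x": -4,"y": 0,"z": 92.5,"rx": 0,"ry": 0,"rz": 0,"claw": 160}]'

```text
time_s: 2.65
position: [0.4205, -0.2114, 0.0294]
tcp_rot: [[0.213, 0.977, 0.001], [0.977, -0.213, -0.001], [-0.001, 0.001, -1.0]]
force: [-0.2, 0.7, 5.8]
opening: 0.454
grasp_force: 30.0
```

Call:
apply_moves --rows '[{"x": 0,"y": 0,"z": -45,"rx": 0,"ry": 0,"rz": 0,"claw": 160},{"x": 0,"y": 0,"z": -90,"rx": 0,"ry": 0,"rz": 0,"claw": 160},{"x": 0,"y": 0,"z": -90,"rx": 0,"ry": 0,"rz": 0,"claw": 160},{"x": 0,"y": 0,"z": -90,"rx": 0,"ry": 0,"rz": 0,"claw": 160}]'

```text
time_s: 3.15
position: [0.4197, -0.2108, 0.1184]
tcp_rot: [[0.214, 0.977, -0.001], [0.977, -0.214, 0.0], [0.0, -0.001, -1.0]]
force: [-0.8, 0.4, -1.4]
opening: 0.458
grasp_force: 30.0
```

```bash
python3 -c "
from h import *
go(626.5,-282,118,-86.5)"
```

```text
pos [ 419.7 -210.8  118.4] yawy -12.3 j6 -28 tilt [-0.03 -0.02 -0.  ] | shift [-2.540e+01  2.172e+02  2.000e-01] rz 12.362 (other way -17.64) t 3.1 op 0.458
```

Call:
apply_moves --rows '[{"x": -25.5,"y": 217,"z": 0,"rx": 0,"ry": 0,"rz": 12.36,"claw": 160},{"x": -25.5,"y": 217,"z": 0,"rx": 0,"ry": 0,"rz": 12.36,"claw": 160},{"x": -25.5,"y": 217,"z": 0,"rx": 0,"ry": 0,"rz": 12.36,"claw": 160},{"x": -25.5,"y": 217,"z": 0,"rx": 0,"ry": 0,"rz": 12.36,"claw": 160},{"x": -25.5,"y": 217,"z": 0,"rx": 0,"ry": 0,"rz": 12.36,"claw": 160},{"x": -25.5,"y": 217,"z": 0,"rx": 0,"ry": 0,"rz": 12.36,"claw": 160},{"x": -25.5,"y": 217,"z": 0,"rx": 0,"ry": 0,"rz": 12.36,"claw": 160},{"x": -25.5,"y": 217,"z": 0,"rx": 0,"ry": 0,"rz": 12.36,"claw": 160},{"x": -25.5,"y": 217,"z": 0,"rx": 0,"ry": 0,"rz": 12.36,"claw": 160}]'

```text
time_s: 4.28
position: [0.6259, -0.2821, 0.1171]
tcp_rot: [[0.998, 0.063, -0.002], [0.063, -0.998, 0.001], [-0.002, -0.002, -1.0]]
force: [0.4, -1.0, -1.1]
opening: 0.456
grasp_force: 30.0
```

```bash
python3 - <<'E'
from h import *
go(626.5,-282,46.5,-86.5); print(np.round(read_state()['joint_positions'],1))
p,P=cloud("top"); rects(p,P,0.007,0.022,(0.55,-.34),(0.7,.02),300); rects(p,P,0.06,0.14,(0.5,-.36),(0.72,.02),100); cv2.imwrite("pics/t1.png",cv2.resize(p[190:270,350:470],None,fx=5,fy=5)[:,:,::-1])
p,P=cloud("wrist"); rects(p,P,0.007,0.022,(0.5,-.36),(0.72,.02),300); rects(p,P,0.06,0.14,(0.5,-.36),(0.72,.02),300);
E
```

```text
pos [ 625.9 -282.1  117.1] yawy -86.4 j6 53 tilt [-0.09  0.12 -0.  ] | shift [ 0.7  0.1 70.6] rz 0.023 (other way -29.98) t 4.3 op 0.456
[-33.6  43.5  78.2  -0.   58.4  52.8]
px(380,235) xy(615.9,-199.9) med(615.7,-199.3) long65.0 short64.6 ang4.1 z17.0 rgb[92 68 46]
px(64,90) xy(711.7,-127.3) med(710.9,-131.2) long65.8 short12.2 ang74.5 z13.4 rgb[99 72 54]
px(324,202) xy(654.0,-282.7) med(654.8,-283.6) long64.1 short11.8 ang88.2 z11.9 rgb[106  88  65]
px(59,245) xy(611.7,-118.1) med(618.4,-118.9) long65.4 short64.8 ang4.0 z16.2 rgb[183 147 106]
px(197,243) xy(615.7,-202.6) med(625.0,-206.8) long65.4 short63.9 ang3.6 z16.1 rgb[99 81 60]
px(434,239) xy(632.5,-354.1) med(637.2,-352.6) long45.1 short6.0 ang-7.4 z14.7 rgb[93 84 64]
px(499,89) xy(717.1,-348.5) med(717.1,-348.0) long23.4 short4.3 ang80.0 z91.1 rgb[157 152 139]
px(319,262) xy(648.9,-281.5) med(649.4,-281.2) long63.5 short34.6 ang-86.3 z117.2 rgb[114  98  79]
px(319,363) xy(609.1,-283.9) med(609.1,-283.8) long40.1 short16.7 ang-87.0 z117.4 rgb[98 84 68]
```

Comparing wrist and top views with the held piece shows the top camera reads y about +1.8 mm off; I'll correct for that.

Call:
apply_moves --rows '[{"x": 2,"y": 1.8,"z": 40,"rx": 0,"ry": 0,"rz": 0,"claw": 160},{"x": 2,"y": 1.8,"z": 62,"rx": 0,"ry": 0,"rz": 0,"claw": 160},{"x": 2,"y": 1.8,"z": 68,"rx": 0,"ry": 0,"rz": 0,"claw": 160},{"x": 2,"y": 1.8,"z": 70,"rx": 0,"ry": 0,"rz": 0,"claw": 160},{"x": 2,"y": 1.8,"z": 70.5,"rx": 0,"ry": 0,"rz": 0,"claw": 160},{"x": 2,"y": 1.8,"z": 70.5,"rx": 0,"ry": 0,"rz": 0,"claw": 160},{"x": 2,"y": 1.8,"z": 70.5,"rx": 0,"ry": 0,"rz": 0,"claw": 160}]'

```text
time_s: 5.25
position: [0.6291, -0.2843, 0.0489]
tcp_rot: [[0.998, 0.061, 0.001], [0.061, -0.998, -0.001], [0.001, 0.001, -1.0]]
force: [-0.2, 0.4, -1.0]
opening: 0.456
grasp_force: 30.0
```

Call:
apply_moves --rows '[{"x": -0.7,"y": -0.3,"z": 1.0,"rx": 0,"ry": 0,"rz": 0,"claw": 160},{"x": -0.7,"y": -0.3,"z": 1.6,"rx": 0,"ry": 0,"rz": 0,"claw": 160},{"x": -0.7,"y": -0.3,"z": 1.6,"rx": 0,"ry": 0,"rz": 0,"claw": 160},{"x": -0.7,"y": -0.3,"z": 1.6,"rx": 0,"ry": 0,"rz": 0,"claw": 160}]'

```text
time_s: 5.75
position: [0.628, -0.2838, 0.0465]
tcp_rot: [[0.998, 0.061, -0.0], [0.061, -0.998, 0.0], [-0.0, -0.0, -1.0]]
force: [0.2, -0.4, -0.3]
opening: 0.457
grasp_force: 30.0
```

Call:
apply_moves --rows '[{"x": 0,"y": 0,"z": 0.5,"rx": 0,"ry": 0,"rz": 0,"claw": 125},{"x": 0,"y": 0,"z": 0.5,"rx": 0,"ry": 0,"rz": 0,"claw": 100},{"x": 0,"y": 0,"z": 0.5,"rx": 0,"ry": 0,"rz": 0,"claw": 80},{"x": 0,"y": 0,"z": 0.5,"rx": 0,"ry": 0,"rz": 0,"claw": 80},{"x": 0,"y": 0,"z": -35,"rx": 0,"ry": 0,"rz": 0,"claw": 80},{"x": 0,"y": 0,"z": -90,"rx": 0,"ry": 0,"rz": 0,"claw": 80},{"x": 0,"y": 0,"z": -90,"rx": 0,"ry": 0,"rz": 0,"claw": 80},{"x": 0,"y": 0,"z": -90,"rx": 0,"ry": 0,"rz": 0,"claw": 80}]'

```text
time_s: 6.75
position: [0.6277, -0.2836, 0.1366]
tcp_rot: [[0.998, 0.061, -0.0], [0.061, -0.998, 0.0], [-0.0, -0.0, -1.0]]
force: [-0.3, 0.3, -0.1]
opening: 0.687
grasp_force: 0.0
```

```bash
python3 - <<'E'
from h import *
p,P=cloud("wrist"); rects(p,P,0.007,0.022,(0.5,-.36),(0.72,.02),300); rects(p,P,0.035,0.06,(0.5,-.36),(0.72,.02),200)
go(406.3,-320,130,-2.6); print(np.round(read_state()['joint_positions'],2))
E
```

```text
px(76,95) xy(713.6,-120.6) med(711.5,-129.2) long78.4 short12.3 ang74.4 z13.4 rgb[96 70 52]
px(280,239) xy(624.2,-257.1) med(626.8,-257.4) long63.1 short9.9 ang3.6 z15.5 rgb[99 82 61]
px(359,239) xy(627.3,-311.6) med(629.8,-311.1) long63.5 short9.2 ang3.8 z15.2 rgb[97 80 60]
px(77,238) xy(615.7,-118.0) med(619.7,-120.9) long64.5 short57.1 ang-85.9 z16.2 rgb[174 140 101]
px(200,242) xy(615.8,-202.6) med(621.8,-203.7) long65.0 short63.9 ang3.7 z16.2 rgb[95 77 57]
px(423,237) xy(627.4,-355.2) med(635.5,-353.1) long54.3 short8.9 ang-0.7 z14.7 rgb[89 80 61]
px(5,272) xy(593.8,-62.9) med(588.1,-64.0) long42.4 short5.3 ang4.9 z10.2 rgb[138 114  83]
px(254,363) xy(526.6,-241.2) med(529.6,-241.8) long33.8 short25.0 ang-18.0 z13.3 rgb[160  92  50]
px(320,246) xy(629.7,-284.3) med(632.9,-284.2) long76.4 short40.2 ang3.7 z46.3 rgb[119 101  81]
pos [ 627.1 -283.3  135.5] yawy -86.5 j6 53 tilt [-0.08  0.11 -0.  ] | shift [-222.6   23.1    5.9] rz -13.982 (other way 16.02) t 6.8 op 0.686
[-33.59  42.32  77.34  -0.    60.48  52.9 ]
```

Long is within 1 mm on D. Next, square.

```bash
python3 -c "
from h import *
go(406.3,-320.2,100,-92.6)"
```

```text
pos [ 627.1 -283.3  135.5] yawy -86.5 j6 53 tilt [-0.08  0.11 -0.  ] | shift [-222.6   23.4   35.9] rz 1.018 (other way -28.98) t 6.8 op 0.686
```

Call:
apply_moves --rows '[{"x": -222.5,"y": 23.4,"z": 36,"rx": 0,"ry": 0,"rz": 1.02,"claw": 30},{"x": -222.5,"y": 23.4,"z": 36,"rx": 0,"ry": 0,"rz": 1.02,"claw": 30},{"x": -222.5,"y": 23.4,"z": 36,"rx": 0,"ry": 0,"rz": 1.02,"claw": 30},{"x": -222.5,"y": 23.4,"z": 36,"rx": 0,"ry": 0,"rz": 1.02,"claw": 30},{"x": -222.5,"y": 23.4,"z": 36,"rx": 0,"ry": 0,"rz": 1.02,"claw": 30},{"x": -222.5,"y": 23.4,"z": 36,"rx": 0,"ry": 0,"rz": 1.02,"claw": 30}]'

```text
time_s: 7.55
position: [0.4077, -0.321, 0.0998]
tcp_rot: [[0.999, -0.046, -0.0], [-0.046, -0.999, 0.001], [-0.0, -0.001, -1.0]]
force: [-0.3, -1.1, -0.9]
opening: 0.88
grasp_force: 0.0
```

```bash
python3 -c "
from h import *
p,P=cloud('wrist'); rects(p,P,0.018,0.03,(0.3,-.4),(0.5,-.25),200)
go(406.3,-320.2,29,-92.6)"
```

```text
px(319,261) xy(405.9,-321.3) med(407.7,-321.4) long50.2 short50.2 ang-2.4 z24.3 rgb[96 81 63]
pos [ 408.3 -321.1  100.1] yawy -92.6 j6 42 tilt [ 0.01 -0.03  0.  ] | shift [-2.1 -0.8 71.1] rz 0.001 (other way -30.00) t 7.6 op 0.880
```

Wrist centre is (405.9,−321.3), so descend and grasp.

Call:
apply_moves --rows '[{"x": -2,"y": 0,"z": 45,"rx": 0,"ry": 0,"rz": 0,"claw": 30},{"x": -2,"y": 0,"z": 71,"rx": 0,"ry": 0,"rz": 0,"claw": 30},{"x": -2,"y": 0,"z": 71,"rx": 0,"ry": 0,"rz": 0,"claw": 30},{"x": -2,"y": 0,"z": 71,"rx": 0,"ry": 0,"rz": 0,"claw": 140},{"x": -2,"y": 0,"z": 71,"rx": 0,"ry": 0,"rz": 0,"claw": 140},{"x": -2,"y": 0,"z": 71,"rx": 0,"ry": 0,"rz": 0,"claw": 140},{"x": -2,"y": 0,"z": 71,"rx": 0,"ry": 0,"rz": 0,"claw": 140}]'

```text
time_s: 8.48
position: [0.4057, -0.321, 0.0303]
tcp_rot: [[0.999, -0.046, 0.001], [-0.046, -0.999, -0.001], [0.001, 0.001, -1.0]]
force: [0.6, -0.1, 4.5]
opening: 0.57
grasp_force: 30.0
```

```bash
python3 -c "
from h import *
go(616,-202,125,-86.4)"
```

```text
pos [ 405.7 -321.    30.3] yawy -92.6 j6 42 tilt [ 0.06 -0.06  0.  ] | shift [ 204.7 -128.4  -94.6] rz -1.037 (other way 28.96) t 8.5 op 0.570
```

Call:
apply_moves --rows '[{"x": 0,"y": 0,"z": -50,"rx": 0,"ry": 0,"rz": 0,"claw": 140},{"x": 0,"y": 0,"z": -94,"rx": 0,"ry": 0,"rz": 0,"claw": 140},{"x": 204.7,"y": -128.4,"z": -94.5,"rx": 0,"ry": 0,"rz": -1.04,"claw": 140},{"x": 204.7,"y": -128.4,"z": -94.5,"rx": 0,"ry": 0,"rz": -1.04,"claw": 140},{"x": 204.7,"y": -128.4,"z": -94.5,"rx": 0,"ry": 0,"rz": -1.04,"claw": 140},{"x": 204.7,"y": -128.4,"z": -94.5,"rx": 0,"ry": 0,"rz": -1.04,"claw": 140},{"x": 204.7,"y": -128.4,"z": -94.5,"rx": 0,"ry": 0,"rz": -1.04,"claw": 140},{"x": 204.7,"y": -128.4,"z": -94.5,"rx": 0,"ry": 0,"rz": -1.04,"claw": 140},{"x": 204.7,"y": -128.4,"z": -94.5,"rx": 0,"ry": 0,"rz": -1.04,"claw": 140}]'

```text
time_s: 9.6
position: [0.6141, -0.2025, 0.1238]
tcp_rot: [[0.998, 0.062, -0.002], [0.062, -0.998, 0.001], [-0.002, -0.001, -1.0]]
force: [0.3, 0.2, -1.6]
opening: 0.573
grasp_force: 30.0
```

```bash
python3 -c "
from h import *
go(616,-202,47.5,-86.4)"
```

```text
pos [ 614.1 -202.5  123.8] yawy -86.5 j6 58 tilt [-0.04  0.1   0.  ] | shift [ 2.  -0.3 76.3] rz -0.011 (other way 29.99) t 9.6 op 0.573
```

Call:
apply_moves --rows '[{"x": 1.5,"y": -0.3,"z": 45,"rx": 0,"ry": 0,"rz": 0,"claw": 140},{"x": 1.5,"y": -0.3,"z": 68,"rx": 0,"ry": 0,"rz": 0,"claw": 140},{"x": 1.5,"y": -0.3,"z": 75,"rx": 0,"ry": 0,"rz": 0,"claw": 140},{"x": 1.5,"y": -0.3,"z": 76.5,"rx": 0,"ry": 0,"rz": 0,"claw": 140},{"x": 1.5,"y": -0.3,"z": 76.5,"rx": 0,"ry": 0,"rz": 0,"claw": 140},{"x": 1.5,"y": -0.3,"z": 76.5,"rx": 0,"ry": 0,"rz": 0,"claw": 140},{"x": 1.5,"y": -0.3,"z": 76.5,"rx": 0,"ry": 0,"rz": 0,"claw": 140}]'

```text
time_s: 10.48
position: [0.6176, -0.2015, 0.0482]
tcp_rot: [[0.998, 0.063, 0.001], [0.063, -0.998, -0.001], [0.001, 0.001, -1.0]]
force: [-0.4, 0.1, 0.4]
opening: 0.57
grasp_force: 30.0
```

```bash
python3 -c "
from h import *
go(616,-202,47.2,-86.4)"
```

```text
pos [ 617.6 -201.5   48.2] yawy -86.4 j6 58 tilt [ 0.03 -0.06 -0.  ] | shift [-1.6  0.4  1. ] rz 0.005 (other way -29.99) t 10.5 op 0.570
```

Call:
apply_moves --rows '[{"x": -1.5,"y": 0.4,"z": 0.6,"rx": 0,"ry": 0,"rz": 0,"claw": 140},{"x": -1.5,"y": 0.4,"z": 1,"rx": 0,"ry": 0,"rz": 0,"claw": 140},{"x": -1.5,"y": 0.4,"z": 1,"rx": 0,"ry": 0,"rz": 0,"claw": 140},{"x": -1.5,"y": 0.4,"z": 1,"rx": 0,"ry": 0,"rz": 0,"claw": 100},{"x": -1.5,"y": 0.4,"z": 1,"rx": 0,"ry": 0,"rz": 0,"claw": 80},{"x": -1.5,"y": 0.4,"z": 1,"rx": 0,"ry": 0,"rz": 0,"claw": 75},{"x": -1.5,"y": 0.4,"z": -35,"rx": 0,"ry": 0,"rz": 0,"claw": 75},{"x": -1.5,"y": 0.4,"z": -75,"rx": 0,"ry": 0,"rz": 0,"claw": 75},{"x": -1.5,"y": 0.4,"z": -85,"rx": 0,"ry": 0,"rz": 0,"claw": 75},{"x": -1.5,"y": 0.4,"z": -85,"rx": 0,"ry": 0,"rz": 0,"claw": 75}]'

```text
time_s: 11.72
position: [0.6158, -0.2019, 0.1328]
tcp_rot: [[0.998, 0.063, 0.001], [0.063, -0.998, -0.0], [0.001, 0.0, -1.0]]
force: [0.2, -0.3, -0.5]
opening: 0.707
grasp_force: 0.0
```

```bash
python3 - <<'E'
from h import *
p,P=cloud("wrist"); rects(p,P,0.007,0.022,(0.5,-.36),(0.72,.02),300); rects(p,P,0.035,0.06,(0.5,-.36),(0.72,.02),200)
go(446.9,5.2,125,-19.4); print(np.round(read_state()['joint_positions'],2))
E
```

```text
px(204,82) xy(714.4,-117.6) med(711.6,-127.6) long83.9 short12.1 ang74.5 z13.3 rgb[106  78  58]
px(405,229) xy(629.6,-258.3) med(627.7,-258.2) long72.9 short13.9 ang2.3 z15.6 rgb[103  85  64]
px(194,234) xy(611.5,-117.7) med(616.0,-119.4) long65.0 short63.8 ang3.6 z16.2 rgb[101  83  61]
px(318,215) xy(616.6,-202.2) med(641.7,-198.9) long64.2 short63.3 ang-86.3 z12.2 rgb[128 105  77]
px(67,237) xy(606.2,-33.2) med(609.0,-35.3) long64.6 short58.8 ang-82.1 z16.2 rgb[175 141 102]
px(548,234) xy(627.0,-354.9) med(631.6,-353.1) long55.4 short9.7 ang-0.4 z14.7 rgb[90 81 62]
px(362,363) xy(523.0,-239.7) med(525.5,-239.6) long40.6 short25.3 ang-18.1 z13.3 rgb[211 121  65]
px(457,234) xy(627.2,-284.2) med(634.2,-281.6) long81.1 short40.6 ang3.4 z46.2 rgb[155 131 104]
px(320,250) xy(616.2,-202.5) med(617.8,-202.5) long50.1 short50.1 ang3.7 z41.3 rgb[99 84 66]
pos [ 615.1 -201.6  131.6] yawy -86.4 j6 58 tilt [-0.04  0.08 -0.  ] | shift [-154.8 -217.     7. ] rz -11.163 (other way 18.84) t 11.8 op 0.706
[-28.02  39.87  84.08  -0.    56.14  58.36]
```

Call:
apply_moves --rows '[{"x": -155,"y": -217,"z": 7,"rx": 0,"ry": 0,"rz": -11.16,"claw": 75},{"x": -155,"y": -217,"z": 32,"rx": 0,"ry": 0,"rz": -11.16,"claw": 75},{"x": -155,"y": -217,"z": 32,"rx": 0,"ry": 0,"rz": -11.16,"claw": 75},{"x": -155,"y": -217,"z": 32,"rx": 0,"ry": 0,"rz": -11.16,"claw": 75},{"x": -155,"y": -217,"z": 32,"rx": 0,"ry": 0,"rz": -11.16,"claw": 75},{"x": -155,"y": -217,"z": 32,"rx": 0,"ry": 0,"rz": -11.16,"claw": 75},{"x": -155,"y": -217,"z": 32,"rx": 0,"ry": 0,"rz": -11.16,"claw": 75},{"x": -155,"y": -217,"z": 32,"rx": 0,"ry": 0,"rz": -11.16,"claw": 75},{"x": -155,"y": -217,"z": 32,"rx": 0,"ry": 0,"rz": -11.16,"claw": 75}]'

```text
time_s: 12.9
position: [0.4468, 0.0049, 0.0998]
tcp_rot: [[0.333, 0.943, -0.002], [0.943, -0.333, 0.0], [-0.0, -0.002, -1.0]]
force: [-0.7, 0.2, 0.2]
opening: 0.706
grasp_force: 0.0
```

```bash
python3 -c "
from h import *
p,P=cloud('wrist'); rects(p,P,0.008,0.03,(0.3,-.14),(0.55,.1),200)
go(446.9,5.2,28,-19.4);print(np.round(read_state()['joint_positions'],2))"
```

```text
px(266,108) xy(448.4,87.8) med(447.4,92.4) long53.1 short24.4 ang-0.0 z25.0 rgb[121  99  75]
px(319,253) xy(446.6,5.6) med(447.2,8.0) long62.0 short32.0 ang70.7 z19.3 rgb[60 46 37]
pos [446.9   4.9 100. ] yawy -19.5 j6 6 tilt [-0.08  0.01 -0.  ] | shift [ 0.3 -0.  72. ] rz -0.010 (other way 29.99) t 12.9 op 0.707
[-13.75  32.37 114.5    0.    33.21   5.7 ]
```

Call:
apply_moves --rows '[{"x": 0,"y": 0,"z": 45,"rx": 0,"ry": 0,"rz": 0,"claw": 75},{"x": 0,"y": 0,"z": 72,"rx": 0,"ry": 0,"rz": 0,"claw": 75},{"x": 0,"y": 0,"z": 72,"rx": 0,"ry": 0,"rz": 0,"claw": 75},{"x": 0,"y": 0,"z": 72,"rx": 0,"ry": 0,"rz": 0,"claw": 75},{"x": 0,"y": 0,"z": 72,"rx": 0,"ry": 0,"rz": 0,"claw": 190},{"x": 0,"y": 0,"z": 72,"rx": 0,"ry": 0,"rz": 0,"claw": 190},{"x": 0,"y": 0,"z": 72,"rx": 0,"ry": 0,"rz": 0,"claw": 190},{"x": 0,"y": 0,"z": 72,"rx": 0,"ry": 0,"rz": 0,"claw": 190}]'

```text
time_s: 13.95
position: [0.4474, 0.0049, 0.0288]
tcp_rot: [[0.332, 0.943, 0.0], [0.943, -0.332, -0.0], [0.0, 0.0, -1.0]]
force: [-0.8, 0.0, 1.6]
opening: 0.362
grasp_force: 30.0
```

```bash
python3 -c "
from h import *
go(611.8,-117.2,120,-86.4)"
```

```text
pos [447.4   4.9  28.8] yawy -19.4 j6 6 tilt [ 0.02 -0.    0.  ] | shift [-60.5 195.7 -91.2] rz 11.164 (other way -18.84) t 13.9 op 0.362
```

Call:
apply_moves --rows '[{"x": 0,"y": 0,"z": -50,"rx": 0,"ry": 0,"rz": 0,"claw": 190},{"x": 0,"y": 0,"z": -91,"rx": 0,"ry": 0,"rz": 0,"claw": 190},{"x": -60.5,"y": 195.5,"z": -91,"rx": 0,"ry": 0,"rz": 11.16,"claw": 190},{"x": -60.5,"y": 195.5,"z": -91,"rx": 0,"ry": 0,"rz": 11.16,"claw": 190},{"x": -60.5,"y": 195.5,"z": -91,"rx": 0,"ry": 0,"rz": 11.16,"claw": 190},{"x": -60.5,"y": 195.5,"z": -91,"rx": 0,"ry": 0,"rz": 11.16,"claw": 190},{"x": -60.5,"y": 195.5,"z": -91,"rx": 0,"ry": 0,"rz": 11.16,"claw": 190},{"x": -60.5,"y": 195.5,"z": -91,"rx": 0,"ry": 0,"rz": 11.16,"claw": 190},{"x": -60.5,"y": 195.5,"z": -91,"rx": 0,"ry": 0,"rz": 11.16,"claw": 190},{"x": -60.5,"y": 195.5,"z": -91,"rx": 0,"ry": 0,"rz": 11.16,"claw": 190}]'

```text
time_s: 15.2
position: [0.6111, -0.117, 0.1192]
tcp_rot: [[0.998, 0.064, -0.001], [0.064, -0.998, 0.0], [-0.001, -0.0, -1.0]]
force: [0.4, 0.3, -0.5]
opening: 0.364
grasp_force: 30.0
```

```bash
python3 -c "
from h import *
go(611.8,-117.2,46,-86.4)"
```

```text
pos [ 611.1 -117.   119.2] yawy -86.3 j6 65 tilt [-0.02  0.05  0.  ] | shift [ 0.7  0.2 73.2] rz 0.009 (other way -29.99) t 15.2 op 0.364
```

Call:
apply_moves --rows '[{"x": 0.3,"y": 0.2,"z": 45,"rx": 0,"ry": 0,"rz": 0,"claw": 190},{"x": 0.3,"y": 0.2,"z": 66,"rx": 0,"ry": 0,"rz": 0,"claw": 190},{"x": 0.3,"y": 0.2,"z": 72,"rx": 0,"ry": 0,"rz": 0,"claw": 190},{"x": 0.3,"y": 0.2,"z": 73.5,"rx": 0,"ry": 0,"rz": 0,"claw": 190},{"x": 0.3,"y": 0.2,"z": 73.5,"rx": 0,"ry": 0,"rz": 0,"claw": 190},{"x": 0.3,"y": 0.2,"z": 73.5,"rx": 0,"ry": 0,"rz": 0,"claw": 190},{"x": 0.3,"y": 0.2,"z": 73.5,"rx": 0,"ry": 0,"rz": 0,"claw": 190}]'

```text
time_s: 16.08
position: [0.6122, -0.1175, 0.0466]
tcp_rot: [[0.998, 0.063, 0.001], [0.063, -0.998, -0.0], [0.001, 0.0, -1.0]]
force: [-0.6, 0.9, -0.1]
opening: 0.361
grasp_force: 30.0
```

```bash
python3 -c "
from h import *
go(611.8,-117.2,45.9,-86.4)"
```

```text
pos [ 612.2 -117.5   46.6] yawy -86.4 j6 65 tilt [ 0.02 -0.05 -0.  ] | shift [-0.4 -0.3  0.7] rz 0.005 (other way -30.00) t 16.1 op 0.361
```

Call:
apply_moves --rows '[{"x": -0.4,"y": -0.3,"z": 0.7,"rx": 0,"ry": 0,"rz": 0,"claw": 190},{"x": -0.4,"y": -0.3,"z": 0.7,"rx": 0,"ry": 0,"rz": 0,"claw": 190},{"x": -0.4,"y": -0.3,"z": 0.7,"rx": 0,"ry": 0,"rz": 0,"claw": 150},{"x": -0.4,"y": -0.3,"z": 0.7,"rx": 0,"ry": 0,"rz": 0,"claw": 125},{"x": -0.4,"y": -0.3,"z": 0.7,"rx": 0,"ry": 0,"rz": 0,"claw": 120},{"x": -0.4,"y": -0.3,"z": -35,"rx": 0,"ry": 0,"rz": 0,"claw": 120},{"x": -0.4,"y": -0.3,"z": -75,"rx": 0,"ry": 0,"rz": 0,"claw": 100},{"x": -0.4,"y": -0.3,"z": -85,"rx": 0,"ry": 0,"rz": 0,"claw": 100},{"x": -0.4,"y": -0.3,"z": -85,"rx": 0,"ry": 0,"rz": 0,"claw": 100}]'

```text
time_s: 17.2
position: [0.6116, -0.1171, 0.1313]
tcp_rot: [[0.998, 0.063, 0.001], [0.063, -0.998, -0.0], [0.001, 0.0, -1.0]]
force: [-0.5, -0.5, -0.6]
opening: 0.601
grasp_force: 0.0
```

```bash
python3 - <<'E'
from h import *
p,P=cloud("wrist"); rects(p,P,0.007,0.022,(0.5,-.36),(0.69,.02),300); rects(p,P,0.03,0.06,(0.5,-.36),(0.72,.02),200)
go(425.6,-102.3,100,33.2); print(np.round(read_state()['joint_positions'],2))
E
```

```text
px(534,230) xy(630.3,-258.3) med(628.8,-258.2) long71.9 short17.4 ang0.6 z15.5 rgb[139 114  84]
px(318,235) xy(611.3,-117.3) med(616.6,-105.5) long65.3 short64.1 ang3.5 z15.8 rgb[104  86  63]
px(429,220) xy(615.5,-201.8) med(640.6,-178.2) long65.4 short63.6 ang3.5 z12.9 rgb[128 105  77]
px(193,241) xy(601.2,-32.1) med(607.7,-35.5) long65.3 short63.7 ang4.3 z16.1 rgb[102  84  62]
px(600,233) xy(628.9,-283.9) med(635.2,-279.1) long77.9 short41.6 ang4.2 z46.0 rgb[173 147 116]
px(320,247) xy(612.1,-117.8) med(614.3,-117.7) long62.3 short32.1 ang3.7 z36.3 rgb[58 45 35]
px(456,247) xy(616.0,-202.3) med(621.2,-197.7) long50.6 short50.3 ang-86.1 z41.2 rgb[144 122  94]
pos [ 610.8 -116.8  130.2] yawy -86.4 j6 65 tilt [-0.04  0.08 -0.  ] | shift [-183.9  -26.2   30.5] rz 10.071 (other way -19.93) t 17.2 op 0.604
[-21.11  38.37  88.07   0.    53.64  65.26]
```

Call:
apply_moves --rows '[{"x": -184,"y": -26,"z": 0,"rx": 0,"ry": 0,"rz": 10.07,"claw": 100},{"x": -184,"y": -26,"z": 30,"rx": 0,"ry": 0,"rz": 10.07,"claw": 100},{"x": -184,"y": -26,"z": 30,"rx": 0,"ry": 0,"rz": 10.07,"claw": 100},{"x": -184,"y": -26,"z": 30,"rx": 0,"ry": 0,"rz": 10.07,"claw": 100},{"x": -184,"y": -26,"z": 30,"rx": 0,"ry": 0,"rz": 10.07,"claw": 100},{"x": -184,"y": -26,"z": 30,"rx": 0,"ry": 0,"rz": 10.07,"claw": 100},{"x": -184,"y": -26,"z": 30,"rx": 0,"ry": 0,"rz": 10.07,"claw": 100},{"x": -184,"y": -26,"z": 30,"rx": 0,"ry": 0,"rz": 10.07,"claw": 100}]'

```text
time_s: 18.25
position: [0.4257, -0.1025, 0.1004]
tcp_rot: [[0.549, -0.836, -0.002], [-0.836, -0.549, 0.001], [-0.002, 0.001, -1.0]]
force: [0.3, 0.2, -0.0]
opening: 0.609
grasp_force: 0.0
```

```bash
python3 -c "
from h import *
p,P=cloud('wrist'); rects(p,P,0.007,0.03,(0.3,-.17),(0.55,-.03),200)
go(425.6,-102.3,27,33.2);print(np.round(read_state()['joint_positions'],2))"
```

```text
px(319,253) xy(425.1,-103.0) med(426.1,-104.8) long60.4 short25.0 ang-56.6 z13.3 rgb[57 49 41]
pos [ 425.8 -102.6  100.5] yawy -146.7 j6 118 tilt [ 0.04  0.07 -0.  ] | shift [-0.3  0.  73.5] rz 0.014 (other way -29.99) t 18.3 op 0.608
[-28.22  31.96 115.74  -0.    32.37 118.5 ]
```

Call:
apply_moves --rows '[{"x": -0.3,"y": 0,"z": 45,"rx": 0,"ry": 0,"rz": 0,"claw": 100},{"x": -0.3,"y": 0,"z": 68,"rx": 0,"ry": 0,"rz": 0,"claw": 100},{"x": -0.3,"y": 0,"z": 73,"rx": 0,"ry": 0,"rz": 0,"claw": 100},{"x": -0.3,"y": 0,"z": 73,"rx": 0,"ry": 0,"rz": 0,"claw": 100},{"x": -0.3,"y": 0,"z": 73,"rx": 0,"ry": 0,"rz": 0,"claw": 210},{"x": -0.3,"y": 0,"z": 73,"rx": 0,"ry": 0,"rz": 0,"claw": 210},{"x": -0.3,"y": 0,"z": 73,"rx": 0,"ry": 0,"rz": 0,"claw": 210},{"x": -0.3,"y": 0,"z": 73,"rx": 0,"ry": 0,"rz": 0,"claw": 210}]'

```text
time_s: 19.3
position: [0.4262, -0.1026, 0.0284]
tcp_rot: [[0.548, -0.837, 0.001], [-0.837, -0.548, -0.0], [0.001, -0.0, -1.0]]
force: [-0.2, 0.5, 3.4]
opening: 0.283
grasp_force: 30.0
```

```bash
python3 -c "
from h import *
go(601.7,-31.7,100,-85.7)
# FK sanity: guess wrist height (j5 axis) = TCP z + L6
d=[((-76.8,30.22,82.09),(.2483,-.5731,.247)),((-40,30.8,110.6),(.4215,-.2079,.1215)),((-33.59,42.32,77.34),(.6271,-.2833,.1355)),((-28.02,39.87,84.08),(.6151,-.2016,.1316)),((-13.75,32.37,114.5),(.4469,.0049,.1)),((-21.11,38.37,88.07),(.6108,-.1168,.1302)),((-28.22,31.96,115.74),(.4258,-.1026,.1005))]
from scipy.optimize import least_squares
def f(v):
    a1,a2,a3,a4,o,zb=v; r=[]
    for (q1,q2,q3),p in d:
        q1,q2,q3=np.radians([q1,q2,q3]); u=np.array([np.cos(q1),np.sin(q1)]); n=np.array([-u[1],u[0]])
        r+=[u@p[:2]-(a1+a2*np.sin(q2)+a3*np.sin(q2+q3)), n@p[:2]-o, p[2]-(zb+a2*np.cos(q2)+a3*np.cos(q2+q3))]
    return r
s=least_squares(f,[0,.4,.4,0,.1,0]); print(s.x.round(3),s.cost)"
```

```text
pos [ 426.2 -102.6   28.4] yawy -146.8 j6 119 tilt [-0.02 -0.04  0.  ] | shift [  36.8 -185.7  -71.5] rz -10.182 (other way 19.82) t 19.3 op 0.283
[-0.149  0.726  0.387 -1.548  0.111 -0.205] 0.0018915535534048296
```

Call:
apply_moves --rows '[{"x": 0,"y": 0,"z": -50,"rx": 0,"ry": 0,"rz": 0,"claw": 210},{"x": 0,"y": 0,"z": -66,"rx": 0,"ry": 0,"rz": 0,"claw": 210},{"x": 37,"y": -185.5,"z": -66,"rx": 0,"ry": 0,"rz": -10.18,"claw": 210},{"x": 37,"y": -185.5,"z": -66,"rx": 0,"ry": 0,"rz": -10.18,"claw": 210},{"x": 37,"y": -185.5,"z": -66,"rx": 0,"ry": 0,"rz": -10.18,"claw": 210},{"x": 37,"y": -185.5,"z": -66,"rx": 0,"ry": 0,"rz": -10.18,"claw": 210},{"x": 37,"y": -185.5,"z": -66,"rx": 0,"ry": 0,"rz": -10.18,"claw": 210},{"x": 37,"y": -185.5,"z": -66,"rx": 0,"ry": 0,"rz": -10.18,"claw": 210},{"x": 37,"y": -185.5,"z": -66,"rx": 0,"ry": 0,"rz": -10.18,"claw": 210},{"x": 37,"y": -185.5,"z": -66,"rx": 0,"ry": 0,"rz": -10.18,"claw": 210}]'

```text
time_s: 20.55
position: [0.6013, -0.0319, 0.094]
tcp_rot: [[0.997, 0.073, -0.0], [0.073, -0.997, 0.0], [-0.0, -0.0, -1.0]]
force: [-0.1, 0.3, 0.6]
opening: 0.283
grasp_force: 30.0
```

```bash
python3 -c "
from h import *
p,P=cloud('side');cv2.imwrite('pics/s1.png',p[:,:,::-1])
go(601.7,-31.7,45.4,-85.7)"
```

```text
pos [601.4 -31.9  94. ] yawy -85.8 j6 72 tilt [-0.    0.01 -0.  ] | shift [ 0.4 -0.2 48.6] rz -0.017 (other way 29.98) t 20.6 op 0.281
```

View pics/s1.png

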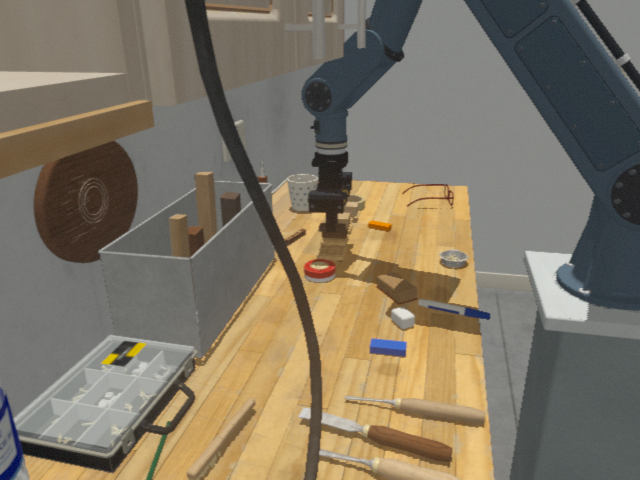

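The side view shows the gripper over stand A at (335,235) with the arm clear of the cabinet. Lower the piece.

Call:
apply_moves --rows '[{"x": 0,"y": 0,"z": 30,"rx": 0,"ry": 0,"rz": 0,"claw": 210},{"x": 0,"y": 0,"z": 43,"rx": 0,"ry": 0,"rz": 0,"claw": 210},{"x": 0,"y": 0,"z": 47,"rx": 0,"ry": 0,"rz": 0,"claw": 210},{"x": 0,"y": 0,"z": 48.3,"rx": 0,"ry": 0,"rz": 0,"claw": 210},{"x": 0,"y": 0,"z": 48.3,"rx": 0,"ry": 0,"rz": 0,"claw": 210},{"x": 0,"y": 0,"z": 48.3,"rx": 0,"ry": 0,"rz": 0,"claw": 210},{"x": 0,"y": 0,"z": 48.3,"rx": 0,"ry": 0,"rz": 0,"claw": 210}]'

```text
time_s: 21.48
position: [0.6018, -0.0319, 0.0462]
tcp_rot: [[0.997, 0.075, 0.001], [0.075, -0.997, -0.0], [0.001, 0.0, -1.0]]
force: [0.1, 0.0, 0.0]
opening: 0.279
grasp_force: 30.0
```

```bash
python3 -c "
from h import *
go(601.7,-31.7,45.4,-85.7)"
```

```text
pos [601.8 -31.9  46.2] yawy -85.7 j6 72 tilt [ 0.01 -0.05 -0.  ] | shift [-0.1 -0.2  0.8] rz -0.003 (other way 30.00) t 21.5 op 0.279
```

Call:
apply_moves --rows '[{"x": 0,"y": 0,"z": 0.7,"rx": 0,"ry": 0,"rz": 0,"claw": 210},{"x": 0,"y": 0,"z": 0.7,"rx": 0,"ry": 0,"rz": 0,"claw": 210},{"x": 0,"y": 0,"z": 0.7,"rx": 0,"ry": 0,"rz": 0,"claw": 170},{"x": 0,"y": 0,"z": 0.7,"rx": 0,"ry": 0,"rz": 0,"claw": 145},{"x": 0,"y": 0,"z": 0.7,"rx": 0,"ry": 0,"rz": 0,"claw": 145},{"x": 0,"y": 0,"z": -30,"rx": 0,"ry": 0,"rz": 0,"claw": 145},{"x": 0,"y": 0,"z": -60,"rx": 0,"ry": 0,"rz": 0,"claw": 145},{"x": 0,"y": 0,"z": -60,"rx": 0,"ry": 0,"rz": 0,"claw": 145}]'

```text
time_s: 22.48
position: [0.6033, -0.0323, 0.1079]
tcp_rot: [[0.997, 0.075, 0.005], [0.075, -0.997, -0.001], [0.005, 0.002, -1.0]]
force: [0.5, -0.4, -0.8]
opening: 0.435
grasp_force: 0.0
```

```bash
python3 - <<'E'
from h import *
p,P=cloud("wrist"); rects(p,P,0.007,0.022,(0.5,-.36),(0.69,.02),300); rects(p,P,0.027,0.06,(0.5,-.36),(0.72,.02),200)
go(420,-150,150,-85.7)
E
```

```text
px(435,235) xy(611.5,-117.0) med(620.1,-94.8) long64.8 short63.9 ang3.8 z15.5 rgb[119  98  72]
px(571,229) xy(621.2,-196.9) med(634.1,-176.6) long55.9 short53.3 ang-86.6 z13.3 rgb[148 121  89]
px(317,245) xy(601.2,-31.6) med(609.1,-24.6) long65.3 short64.2 ang4.8 z16.0 rgb[107  88  65]
px(608,376) xy(530.7,-232.9) med(530.0,-232.3) long30.0 short13.3 ang-3.3 z12.7 rgb[172  99  53]
px(473,238) xy(621.7,-116.9) med(624.1,-115.3) long43.1 short32.8 ang3.2 z36.2 rgb[83 63 48]
px(318,260) xy(602.2,-32.5) med(603.8,-32.4) long57.4 short25.1 ang4.1 z30.3 rgb[55 47 39]
px(605,262) xy(615.4,-193.4) med(616.6,-187.4) long50.2 short35.0 ang3.3 z41.0 rgb[165 140 107]
pos [602.1 -32.  106.5] yawy -85.7 j6 72 tilt [ 0.04 -0.11  0.  ] | shift [-190.3  104.1  -43.8] rz -0.002 (other way 30.00) t 22.5 op 0.432
```

Narrow is within 1 mm. Back the arm off and take a final look.

Call:
apply_moves --rows '[{"x": -190,"y": 104,"z": 0,"rx": 0,"ry": 0,"rz": 0,"claw": 145},{"x": -190,"y": 104,"z": -44,"rx": 0,"ry": 0,"rz": 0,"claw": 145},{"x": -190,"y": 104,"z": -44,"rx": 0,"ry": 0,"rz": 0,"claw": 145},{"x": -190,"y": 104,"z": -44,"rx": 0,"ry": 0,"rz": 0,"claw": 145},{"x": -190,"y": 104,"z": -44,"rx": 0,"ry": 0,"rz": 0,"claw": 145},{"x": -190,"y": 104,"z": -44,"rx": 0,"ry": 0,"rz": 0,"claw": 145},{"x": -190,"y": 104,"z": -44,"rx": 0,"ry": 0,"rz": 0,"claw": 145}]'

```text
time_s: 23.4
position: [0.4206, -0.1493, 0.1491]
tcp_rot: [[0.997, 0.076, -0.0], [0.076, -0.997, 0.0], [-0.0, -0.0, -1.0]]
force: [0.3, 0.1, 0.4]
opening: 0.434
grasp_force: 0.0
```

```bash
python3 - <<'E'
from h import *
p,P=cloud("top"); rects(p,P,0.0255,0.06,(0.5,-.33),(0.7,.12),100); rects(p,P,0.018,0.03,(0.5,.02),(0.7,.12),100)
cv2.imwrite("pics/f.png",cv2.resize(p[190:345,230:470],None,fx=3.3,fy=3.3,interpolation=cv2.INTER_CUBIC)[:,:,::-1])
E
```

```text
px(416,230) xy(625.4,-281.9) med(623.0,-280.1) long85.4 short41.6 ang4.1 z46.9 rgb[183 147 112]
px(347,235) xy(612.2,-115.7) med(611.7,-114.9) long62.4 short32.1 ang3.8 z37.4 rgb[72 46 31]
px(382,234) xy(616.0,-200.3) med(614.8,-199.1) long51.2 short50.5 ang-85.3 z42.4 rgb[182 144 105]
px(312,240) xy(601.0,-30.6) med(600.3,-30.7) long60.3 short24.8 ang4.3 z31.0 rgb[66 50 40]
px(268,239) xy(605.2,75.8) med(603.9,75.8) long67.5 short66.6 ang45.1 z25.3 rgb[190  96  76]
```

View pics/f.png

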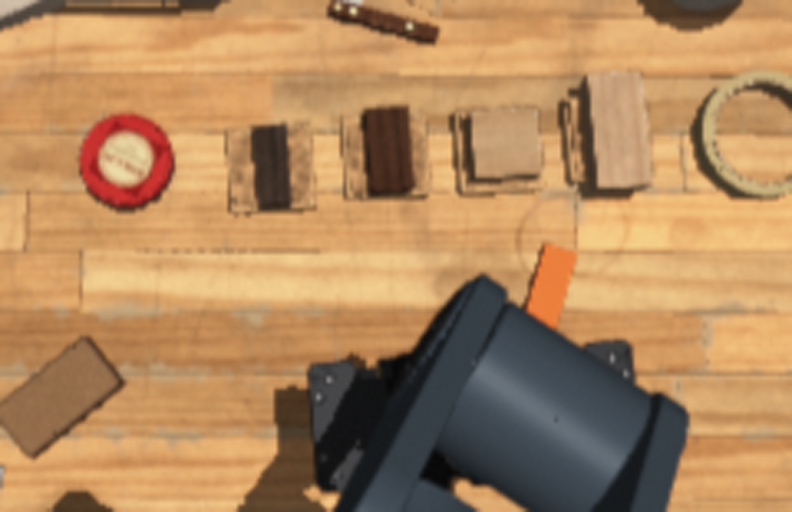

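All four are centred within about 1 mm and square on their stands: narrow (270,167), walnut (388,152), square (506,144), long (617,130). The tin hasn't moved and the arm is clear.

```bash
python3 -c "
from rig import hand_in; print(hand_in())"
```

```text
the job is handed in; nothing more can be done
None
```

The job is handed in: narrow, walnut, square and long offcuts are on stands A to D in that order from the wax tin, each measured flat, square and centred to about 1 mm, with the tin unmoved and about 23 of the 144 s used.

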